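Flip the marker of the filled heel-block tray

ROBOT

A 7-joint arm with a two-finger parallel gripper is mounted at the origin on the work surface. World frame = base frame: x ahead of the robot, y to its left, z up, the work surface at z = 0. Lengths are in m, angles in degrees, forces in N, time in s.
With the tool pointing down it reaches from about 0.425 to 0.875 m from the base axis. Payload 8.4 kg.
Tool frame: the origin (TCP) lies between the finger pads; the fingertips stand 14 mm ahead of it and the grasp point (between the pads) lies 5 mm behind it; z points along the fingers, y is the direction in which the jaws open and shut (so a half turn about z gives the same grasp; the last joint's range is limited). The gripper opens to 85 mm and grips with 20 to 120 N. Pads are 22 mm wide; open, the fingers measure 114 mm over their backs; the gripper's body (76 mm by 85 mm) begins 54 mm behind the grasp point. The pads swing forward as they close: fully open they stand 13 mm farther back than shut.
Start: joints at [-81.486, 19.091, 2.286, 83.961, -0.768, 76.965, -3.352], TCP at [0.159, 0.63, 0.245] pointing down, gripper open.
Joint ranges: [-147.57, 147.57], [-21.85, 119.76], [-74.77, 79.35], [14.55, 137.4], [-85.83, 265.84], [4.83, 119.75], [-152.11, 152.11]. Speed limits (degrees/s): [127.2, 127.2, 159.86, 159.86, 180, 180, 180].

INTERFACE

Orientations are given as [roll, pitch, yaw] about the fixed x, y, z axes, in that order (R = Rz(yaw) Ry(pitch) Rx(roll)).
In Python, from plant import ctrl, cams gives the robot as it stands.
- The arm moves only by the tool arm_command, never from a script. Its argument "series" is text: rows parted by semicolons, each of 7 numbers parted by spaces: the shift along the tool's x, y, z scaled (see below), then the turn, a rotation vector about the tool's x, y, z scaled (see below), then the closure, from -1 (fully open) to 1 (shut), so that 0 is half open. A call has 1 to 20 rows; each row shifts and turns the commanded pose from where the row before left it, along the tool's axes as they then stand; what a row does not reach is not made up. The controller multiplies each number of a shift by 0.03 m and each number of a turn by 6 degrees. A row lasts 1/8 s, in which the tool goes at most 62.5 mm and 10.7 degrees, less where a joint would pass 70% of its speed; a pose out of reach is approached as far as the arm can. A call with a number of a shift or a turn outside -1 to 1 is refused whole. A call with a gripper value outside its range is refused whole. The fingers move at their own pace and stop on an object; the grip force is fixed at half the most. Time passes only in rows, so rows that do not move let the fingers close. It gives the time, the measured TCP pose, the force and the opening at its end, in the units of the state.
- ctrl.observe(): the state, without advancing time (a new reading comes with each control period).
- cams.camera(name): name is "scene" or "top"; returns a dict with "img" (400x640x3 uint8, blue, green, red), "depth" (400x640 float32, m along the optical axis (not along the pixel's ray), 0 where there is no reading), "camera_matrix" (3x3 intrinsics, pixels), "k1" (the pictures are not rectified: a ray, as slopes to the right and down, at radius r is drawn at 1 + k1 r^2 times it, then the intrinsics apply), "xyz" and "rotation" of the camera in the world. Camera axes: x right, y up, looking along -z (the intrinsics and any distortion apply to the point x, -y, -z); pixel columns grow to the right and rows downward; lengths in m; the calibration is good to about 2 mm. A picture is of the moment at which its call begins.
- ctrl.job_done(): hands the job in, once; it reports no verdict.
The state is a dict: "time": time; "joint_positions": joint angles; "joint_vel": joint speeds; "joint_torque": joint torques, N m; "eef_pos": TCP position; "eef_rot": TCP orientation; "wrist_force": force on the tool from outside, world axes, zero at the start; "ft_torque": the same for the moment, N m; "grip_width": finger opening in m.
Only numpy, scipy, OpenCV 4.12 (cv2) and the standard library are available. Lean on these libraries where they do the work, as an engineer would, in place of code of your own. Each camera call takes 0.05 s, during which the arm holds its last target.

TASK

Two parts trays stand on the bench, each with a hinged flip marker in front that lies orange side up. Turn the marker of the tray that holds the wooden heel blocks right over its hinge, so that it lies flat with its green face up: push it over gently with the fingertips, without pinching it or flinging it. Leave the empty tray's marker, the heel blocks, the tin, the hammer and the cutting die as they are.

Things in the scene. Friction and masses are not known exactly. Their poses are not given: they have to be found in the camera images.
- station_full: Fixed station. Origin: table top, straight under its marker's hinge; x from marker to tray, y along the hinge, z up. 6 mm base (x -60 to 260 mm, y +-65); grey pedestal (x +-18, hinge cheeks at y +-38 to 44, x +-22, 118 high); grey tray (x 105 to 255, y +-65, rim 48 high). Hinge line along y, 105 mm above the table. Its tray holds three heel blocks.
- flag_full (a joint): Marker of the tray with the heel blocks. Angle (rad): 0 = level towards the station's -x (robot side), orange face with white bar up; pi/2 upright; pi = right over, level towards the tray, green face with white dot up. Stops at 0 and pi; starts at 0 to 0.2. Stiff hinge (0.06 N m, about 1 N at the free edge): stays where it is left.
- flag_full_edge (a point): Middle of the free edge of the marker paddle at the filled tray, mid-thickness; moves with the paddle: a flat plate 6 mm thick, 66 mm wide along the hinge, 6 to 80 mm from the hinge line, which lies in its mid-plane. Under it, outside the pedestal, is free room down to the 6 mm base.
- station_empty: Fixed station. Origin: table top, straight under its marker's hinge; x from marker to tray, y along the hinge, z up. 6 mm base (x -60 to 260 mm, y +-65); grey pedestal (x +-18, hinge cheeks at y +-38 to 44, x +-22, 118 high); grey tray (x 105 to 255, y +-65, rim 48 high). Hinge line along y, 105 mm above the table. Its tray is empty.
- flag_empty (a joint): Marker of the empty tray, to be left alone. Angle (rad): 0 = level towards the station's -x (robot side), orange face with white bar up; pi/2 upright; pi = right over, level towards the tray, green face with white dot up. Stops at 0 and pi; starts at 0 to 0.2. Stiff hinge (0.06 N m, about 1 N at the free edge): stays where it is left.
- flag_empty_edge (a point): Middle of the free edge of the marker paddle at the empty tray, mid-thickness; moves with the paddle: a flat plate 6 mm thick, 66 mm wide along the hinge, 6 to 80 mm from the hinge line, which lies in its mid-plane. Under it, outside the pedestal, is free room down to the 6 mm base.
- tin_mid (a point): Centre of a loose closed tin can, 60 mm in diameter and 85 mm high, standing between the stations, near the robot.
- hammer: Loose hammer lying on the bench to the right of the stations, to be left alone; origin under its middle, handle along its -x.
- die: Loose dark steel cutting die (ring with a cross bar) 90 mm in diameter, 32 mm high, left of the stations; origin at the centre of its underside.
- heel0: One of three loose wooden heel blocks, D-shaped, about 52 x 48 mm and 32 mm high, lying in the filled tray; origin on its underside near the middle.
- heel1: One of three loose wooden heel blocks, D-shaped, about 52 x 48 mm and 32 mm high, lying in the filled tray; origin on its underside near the middle.
- heel2: One of three loose wooden heel blocks, D-shaped, about 52 x 48 mm and 32 mm high, lying in the filled tray; origin on its underside near the middle.

How it is judged (in metres and radians):
On the way:
1. the marker of the filled tray is pushed up past upright, gradually (value of joint flag_full between 1.4 and 2.8 rad), for 0.05 s.
At the end, for the whole second after the job is handed in: The filled tray's marker lies green side up within about 9 degrees of level and at rest; the other marker's edge is within 15 mm of where it was, and tin, hammer, die and heel blocks are within 25 mm of where they were (value of joint flag_full above 2.99 rad and velocity of joint flag_full below 0.05 rad/s and distance of flag_empty_edge from where it was at the start of the episode below 0.015 m and distance of each of tin_mid, hammer, die, heel0, heel1, heel2 from where it was at the start of the episode below 0.025 m); the robot touches nothing.
It fails at once if the empty tray's marker is moved (its edge by more than 15 mm) (distance of flag_empty_edge from where it was at the start of the episode above 0.015 m).
It fails at once if the tin, hammer or die is lifted, carried or shoved more than 25 mm (distance of any of tin_mid, hammer, die from where it was at the start of the episode above 0.025 m).
It fails at once if a heel block is lifted, carried or shoved more than 25 mm (distance of any of heel0, heel1, heel2 from where it was at the start of the episode above 0.025 m).
It fails at once if the marker is flung (faster than 8 rad/s) (velocity of joint flag_full above 8 rad/s).
It fails at once if the marker is pinched or forced (more than 30 N from the fingers) (contact force between the fingers and flag_full above 30 N).
It also fails if it takes over 48 s, if anything falls off the work surface, if the arm or the gripper's body presses on something with over 40 N, if the wrist force passes 120 N, or if a joint passes its speed limit or range.

## Working session

There is one attempt and no reset: what is moved stays moved. The work goes in short steps, Python scripts to look and compute and a tool call to move; the robot and the scene stay as the last step left them, time stands still between calls to the robot, and variables do not carry over. Pictures are saved under pics/ and viewed, and the job is handed in when it is done.

Besides the shell and the picture viewer there is one more tool, called after ">>>" in YAML: its name, and indented under it one key for each argument. arm_command: Moves the arm, as the interface text tells. Shifts and turns lie within -1 to 1; 1 stands for 0.03 m of shift or 6 degrees of turn. Its arguments: {"type":"object","properties":{"series":{"type":"string"}},"required":["series"]}

```bash
mkdir -p pics; cat > h.py <<'E'
import numpy as np, cv2
from plant import ctrl, cams
def grab(n,fn):
    c=cams.camera(n); cv2.imwrite('pics/'+fn,c['img']); np.savez('pics/'+fn[:-4]+'.npz',**{k:np.array(v) for k,v in c.items()}); return c
def world(c):
    K=np.array(c['camera_matrix'],float);k1=float(c['k1']);h,w=c['depth'].shape
    v,u=np.mgrid[0:h,0:w].astype(float)
    p=cv2.undistortPoints(np.stack([u.ravel(),v.ravel()],1)[:,None],K,np.array([k1,0,0,0.])).reshape(h,w,2)
    d=c['depth'];P=np.stack([p[...,0]*d,-p[...,1]*d,-d],-1)
    W=P@np.array(c['rotation']).reshape(3,3).T+np.array(c['xyz']); W[d==0]=np.nan
    return W
E
python3 - <<'E'
from h import *
for n in('scene','top'):
    c=grab(n,n+'0.png'); print(n,c['xyz'],c['rotation'],c['k1'],c['camera_matrix'])
print(ctrl.observe())
E
```

```text
scene [ 1.59763106 -0.45677179  0.8178382 ] [55.81769501  1.09010817 64.67020947] 0.01355694567077048 [[411.00775262   0.         320.02527808]
 [  0.         411.00775262 202.53491033]
 [  0.           0.           1.        ]]
top [ 0.46168102 -0.0162482   1.42750848] [  6.58185714   0.60115085 -89.70053468] 0.03778565603210815 [[495.84075725   0.         318.48998414]
 [  0.         495.84075725 189.87552645]
 [  0.           0.           1.        ]]
{'time': 0.1, 'joint_positions': array([-81.48594003,  19.12770634,   2.28557542,  84.0080578 ,
        -0.76758562,  76.96430269,  -3.35055508]), 'joint_vel': array([ 0.11033718, -0.10591695,  0.03434214, -0.12451788, -0.00460549,
        0.00803991, -0.05266865]), 'joint_torque': array([ 5.26229371e-03, -6.60028911e+01,  1.37103807e+00, -4.06480479e+01,
        1.71505543e-02,  8.97181628e-03, -6.20530784e-06]), 'eef_pos': array([0.15936249, 0.62974775, 0.24449282]), 'eef_rot': array([-1.79915401e+02,  6.15662487e-03,  1.65801624e+02]), 'wrist_force': array([ 0.47756433,  0.12388108, -0.44100728]), 'ft_torque': array([-0.01789525,  0.00528201,  0.03974604]), 'grip_width': 0.08544171830343755}
```

View pics/top0.png

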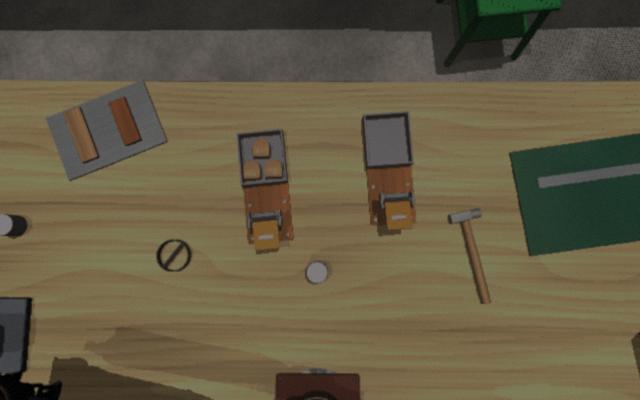

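View pics/scene0.png

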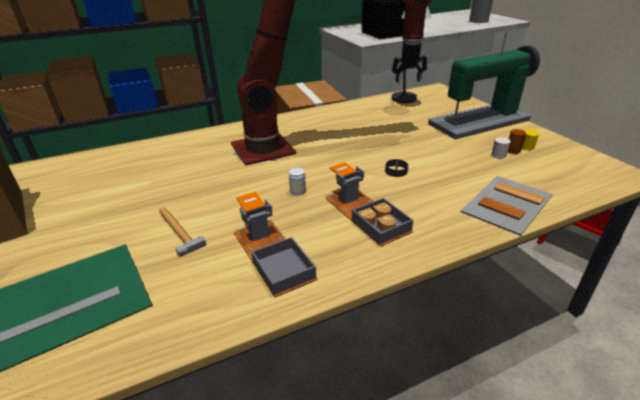

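Top view: the filled tray is the left one, with its tray around (262,158) and its marker around (265,235). The empty station's marker is at (398,215), the tin at (317,272) and the die at (174,255). Next I measure poses.

```bash
cat >> h.py <<'E'
from scipy.spatial.transform import Rotation as Ro
def world(c):
    K=np.array(c['camera_matrix'],float);k1=float(c['k1']);h,w=c['depth'].shape
    v,u=np.mgrid[0:h,0:w].astype(float)
    x=(u-K[0,2])/K[0,0];y=(v-K[1,2])/K[1,1];a,b=x.copy(),y.copy()
    for _ in range(8):
        s=1+k1*(a*a+b*b);a=x/s;b=y/s
    d=c['depth'];P=np.stack([a*d,-b*d,-d],-1)
    W=P@Ro.from_euler('xyz',np.array(c['rotation']),degrees=True).as_matrix().T+np.array(c['xyz']); W[d==0]=np.nan
    return W
E
python3 - <<'E'
from h import *
for n in('top','scene'):
    c=dict(np.load(f'pics/{n}0.npz')); W=world(c); hsv=cv2.cvtColor(c['img'],cv2.COLOR_BGR2HSV)
    for nm,m in {'table':(abs(W[...,2])<.02)}.items(): print(n,nm,np.nanmedian(W[m],0))
    # orange marker
    for lab,xr,yr in(('full',(.3,.7),(0.03,.3)),('empty',(.3,.7),(-.35,-.03))):
        m=(W[...,2]>.09)&(W[...,2]<.2)&(W[...,0]>xr[0])&(W[...,0]<xr[1])&(W[...,1]>yr[0])&(W[...,1]<yr[1])
        P=W[m];col=c['img'][m].astype(int);o=(col[:,2]-col[:,0]>60)
        A=P[o];print(n,lab,len(P),o.sum(),'ctr',A.mean(0).round(4),'rng',np.percentile(A,[1,99],axis=0).round(3).tolist())
        r=cv2.minAreaRect((A[:,:2]*1000).astype(np.float32));print('rect',r)
        X=np.c_[A[:,:2],np.ones(len(A))];print('plane',np.linalg.lstsq(X,A[:,2],rcond=None)[0])
        B=P[~o];print('cheeks',B.mean(0).round(4),B.max(0).round(3),cv2.minAreaRect((B[:,:2]*1000).astype(np.float32)))
        t=(W[...,2]>.03)&(W[...,2]<.06)&(W[...,0]>.5)&(W[...,0]<.95)&(W[...,1]>yr[0]-.05)&(W[...,1]<yr[1])
        t&=~((abs(W[...,1])>.0)&False)
        T=W[t];print('tray',len(T),cv2.minAreaRect((T[:,:2]*1000).astype(np.float32)),np.median(T,0))
E
```

```text
top table [ 0.47942653 -0.02773105  0.00069089]
top full 1033 586 ctr [0.4944 0.1383 0.1091] rng [[0.459, 0.105, 0.103], [0.53, 0.172, 0.116]]
rect ((494.1271667480469, 137.9554901123047), (72.04326629638672, 65.8297348022461), 5.941151142120361)
plane [-0.01302944 -0.00459774  0.11613786]
cheeks [0.5297 0.141  0.1072] [0.564 0.189 0.122] ((509.41796875, 139.3002166748047), (99.38260650634766, 91.37866973876953), 7.171226501464844)
tray 1360 ((716.6259155273438, 161.9278106689453), (151.3114471435547, 131.15695190429688), 6.045539855957031) [0.69648287 0.16473919 0.04408154]
top empty 1046 577 ctr [ 0.5482 -0.2132  0.1135] rng [[0.513, -0.245, 0.106], [0.583, -0.181, 0.121]]
rect ((547.701171875, -213.19638061523438), (72.36831665039062, 65.41714477539062), 3.643507957458496)
plane [-0.12471264 -0.00838711  0.1801102 ]
cheeks [ 0.5813 -0.209   0.1084] [ 0.614 -0.164  0.124] ((561.1790771484375, -211.08827209472656), (99.83561706542969, 89.5771255493164), 4.685789108276367)
tray 544 ((677.26611328125, -235.10618591308594), (387.867919921875, 183.41102600097656), 26.100082397460938) [ 
[... 502 characters left out ...]
((656.9912109375, 156.1768341064453), (274.6210021972656, 134.28253173828125), 6.31096076965332) [0.70322663 0.15465665 0.04270359]
scene empty 688 366 ctr [ 0.5507 -0.2133  0.1127] rng [[0.51, -0.256, 0.096], [0.608, -0.164, 0.12]]
rect ((554.5651245117188, -205.388427734375), (96.98094940185547, 98.18675231933594), 82.6116714477539)
plane [-1.21442813e-01  1.50305143e-04  1.79584708e-01]
cheeks [ 0.5936 -0.2115  0.1034] [ 0.616 -0.165  0.12 ] ((574.8108520507812, -211.93905639648438), (77.80707550048828, 91.39639282226562), 3.3757150173187256)
tray 985 ((710.18212890625, -200.8238067626953), (276.16583251953125, 134.80758666992188), 4.2929205894470215) [ 0.75233143 -0.20321989  0.04277287]
```

>>> arm_command:
  series: "-0.9 -0.97 0 0 0 0 1;-0.9 -0.97 0 0 0 0 1;-0.9 -0.97 0 0 0 0 1;-0.9 -0.97 0 0 0 0 1;-0.9 -0.97 0 0 0 0 1;-0.9 -0.97 0 0 0 0 1;-0.9 -0.97 0 0 0 0 1;-0.9 -0.97 0 0 0 0 1;-0.9 -0.97 0 0 0 0 1;-0.9 -0.97 0 0 0 0 1;-0.9 -0.97 0 0 0 0 1;-0.9 -0.97 0 0 0 0 1;-0.9 -0.97 0 0 0 0 1;-0.9 -0.97 0 0 0 0 1"

```text
time: 1.85
eef_pos: [0.4262, 0.1411, 0.2452]
eef_rot: [-180.0, -0.0, 165.8]
wrist_force: [0.3, -0.0, -0.6]
grip_width: -0.0004
```

```bash
python3 - <<'E'
from h import *
o=ctrl.observe(); print({k:np.round(o[k],3) for k in('time','joint_positions','eef_pos','eef_rot','wrist_force','grip_width')})
E
```

```text
{'time': np.float64(1.85), 'joint_positions': array([-53.502,  -6.644,  27.61 , 111.537,   3.183,  74.389,  48.898]), 'eef_pos': array([0.426, 0.141, 0.245]), 'eef_rot': array([-1.80000e+02, -1.30000e-02,  1.65805e+02]), 'wrist_force': array([ 0.325, -0.008, -0.56 ]), 'grip_width': np.float64(-0.0)}
```

>>> arm_command:
  series: "0 0 0 0 0 -1 1;0 0 0 0 0 -1 1;0 0 0 0 0 -1 1;0 0 0 0 0 -0.37 1;0 0 0 0 -1 0 1;0 0 0 0 -1 0 1;0 0 0 0 -1 0 1;0 0 0 0 -1 0 1;0 0 0 0 -1 0 1;0 0 0 0 0 0 1"

```text
time: 3.1
eef_pos: [0.4291, 0.143, 0.2467]
eef_rot: [179.7, 25.2, -174.3]
wrist_force: [0.4, -1.2, 0.4]
grip_width: -0.0002
```

```bash
python3 - <<'E'
from h import *
o=ctrl.observe(); print({k:np.round(o[k],3) for k in('time','joint_positions','eef_pos','eef_rot','wrist_force','grip_width')})
E
```

```text
{'time': np.float64(3.1), 'joint_positions': array([-31.089, -21.601,  -1.018, 127.502,  13.044,  51.856,  57.595]), 'eef_pos': array([0.429, 0.143, 0.247]), 'eef_rot': array([ 179.653,   25.187, -174.31 ]), 'wrist_force': array([ 0.352, -1.155,  0.367]), 'grip_width': np.float64(-0.0)}
```

```bash
cat > plan.py <<'E'
import numpy as np
from scipy.spatial.transform import Rotation as Ro
O=np.array([.537,.1427,0]);S=Ro.from_euler('z',6.0,degrees=True)
def orient(A,t): # station-frame azimuth A(deg) of fingers, tilt t from vertical ; tool y horizontal
    a,t=np.radians([A,t]);z=np.array([np.sin(t)*np.cos(a),np.sin(t)*np.sin(a),-np.cos(t)])
    y=np.array([-np.sin(a),np.cos(a),0]);x=np.cross(y,z);return S*Ro.from_matrix(np.c_[x,y,z])
def tcp_from_tip(tip,R): # tip: station frame pos of fingertip-centre
    return O+S.apply(tip)-R.apply([0,0,.014])
g=np.stack(np.meshgrid(np.linspace(-.011,.011,9),np.linspace(-.015,.015,9),np.linspace(-.059,.014,60),indexing='ij'),-1).reshape(-1,3)
b=np.stack(np.meshgrid(np.linspace(-.043,.043,15),np.linspace(-.043,.043,15),np.linspace(-.2,-.059,20),indexing='ij'),-1).reshape(-1,3)
def st(p,R,pts): return S.inv().apply(R.apply(pts)+p-O)
def theta(p,R):
    q=st(p,R,g);x=-q[:,0];z=q[:,2]-.105;r=np.hypot(x,z)
    m=(abs(q[:,1])<.033)&(r<.08)&(r>.006)
    if not m.any(): return None
    ph=np.degrees(np.arctan2(z[m],x[m])); ph=np.where(ph<-120,ph+360,ph)
    e=ph+np.degrees(np.arcsin(np.minimum(1,.003/r[m])))
    return e.max(),r[m][e.argmax()],q[m][e.argmax(),1]
def clear(p,R):
    q=np.r_[st(p,R,g),st(p,R,b)]
    i=(abs(q[:,0])<.03)&(abs(q[:,1])<.05); 
    c=q[i][:,2].min() if i.any() else 9
    qb=st(p,R,b);x=-qb[:,0];z=qb[:,2]-.105;r=np.hypot(x,z);m=(abs(qb[:,1])<.04)&(r<.085)
    return round(float(c),3),round(float(q[:,2].min()),3),int(m.sum())
def rows(p,R,wps,maxs=.5,maxr=1.0):
    """wps: (p,R) list -> rows per waypoint, applied exactly (shift along tool axes at row start, then turn)"""
    out=[]
    for P,Q in wps:
        d=P-p;rv=(R.inv()*Q).as_rotvec(degrees=True)
        n=int(max(np.ceil(np.linalg.norm(d)/.03/maxs),np.ceil(abs(rv).max()/6/maxr),1))
        for k in range(n):
            sh=R.inv().apply((P-p)/(n-k))/.03; tr=(R.inv()*Q).as_rotvec(degrees=True)/(n-k)/6
            row=np.r_[sh,tr].round(2);out.append(row)
            p=p+R.apply(row[:3]*.03);R=R*Ro.from_rotvec(row[3:]*6,degrees=True)
    return out,p,R
def show(o): print(len(o));print(';'.join(' '.join(f'{v:g}' for v in r)+' 1' for r in o))
E
python3 - <<'E'
from h import *; from plan import *
c=dict(np.load('pics/top0.npz'));W=world(c)
print('die',[W[v,u].round(3) for v,u in((255,158),(255,190),(240,174),(270,174))],'tin',W[272,317].round(3))
# arc
for A,t0,t1,lat,rho in((-60,60,30,.010,.062),(-60,60,30,0,.062),(-60,65,30,0.01,.066)):
    print(A,t0,t1,lat,rho)
    for phi in range(-25,181,10):
        s=np.clip((phi-30)/120,0,1);t=t0+(t1-t0)*s;R=orient(A,t)
        f=np.radians(phi);tip=np.array([-rho*np.cos(f),lat,.105+rho*np.sin(f)])
        p=tcp_from_tip(tip,R);th=theta(p,R);print(phi,round(t),p.round(3),None if th is None else np.round(th,3),clear(p,R))
E
```

```text
die [array([0.438, 0.451, 0.018]), array([0.438, 0.362, 0.013]), array([0.48 , 0.404, 0.03 ]), array([0.396, 0.408, 0.004])] tin [0.396 0.001 0.088]
-60 60 30 0.01 0.062
-25 60 [0.473 0.157 0.086] [4.971 0.078 0.032] (9.0, 0.069, 0)
-15 60 [0.469 0.156 0.096] [11.539  0.078  0.032] (9.0, 0.079, 0)
-5 60 [0.467 0.156 0.107] [19.513  0.06   0.032] (9.0, 0.09, 0)
5 60 [0.467 0.156 0.117] [28.688  0.064  0.032] (9.0, 0.101, 0)
15 60 [0.469 0.156 0.128] [3.7391e+01 6.7000e-02 3.2000e-02] (9.0, 0.112, 0)
25 60 [0.473 0.157 0.138] [4.572e+01 7.100e-02 3.200e-02] (9.0, 0.122, 0)
35 59 [0.478 0.157 0.148] [5.5168e+01 5.7000e-02 1.3000e-02] (9.0, 0.131, 0)
45 56 [0.486 0.157 0.157] [6.5194e+01 6.0000e-02 1.2000e-02] (0.153, 0.14, 0)
55 54 [0.494 0.158 0.164] [7.4799e+01 6.3000e-02 1.2000e-02] (0.147, 0.147, 0)
65 51 [0.503 0.159 0.17 ] [8.4048e+01 6.6000e-02 1.2000e-02] (0.153, 0.153, 0)
75 49 [0.514 0.159 0.174] [9.3002e+01 6.8000e-02 1.1000e-02] (0.157, 0.157, 0)
85 46 [0.525 0.16  0.176] [1.01714e+02 7.10000e-02 1.10000e-02] (0.159, 0.159, 0)
95 44 [0.536 0.161 0.177] [1.1023e+02 7.3000e-02
[... 3287 characters left out ...]
00e-02 1.10000e-02] (0.163, 0.163, 0)
105 43 [0.547 0.162 0.179] [1.17737e+02 7.90000e-02 1.10000e-02] (0.161, 0.161, 0)
115 40 [0.558 0.163 0.176] [1.2751e+02 6.4000e-02 2.5000e-02] (0.158, 0.158, 0)
125 37 [0.569 0.163 0.17 ] [1.37024e+02 6.60000e-02 2.50000e-02] (0.152, 0.152, 0)
135 34 [0.578 0.164 0.163] [1.46236e+02 6.80000e-02 2.50000e-02] (0.145, 0.145, 0)
145 31 [0.585 0.164 0.155] [1.55204e+02 7.00000e-02 2.60000e-02] (0.158, 0.137, 0)
155 30 [0.591 0.165 0.145] [1.64184e+02 7.20000e-02 2.60000e-02] (0.169, 0.127, 4)
165 30 [0.595 0.165 0.134] [1.73217e+02 7.30000e-02 2.60000e-02] (0.167, 0.117, 25)
175 30 [0.597 0.165 0.123] [1.83282e+02 4.80000e-02 1.10000e-02] (0.156, 0.105, 66)
```

```bash
python3 - <<'E'
from h import *; from plan import *
o=ctrl.observe();p=o['eef_pos'];R=Ro.from_euler('xyz',o['eef_rot'],degrees=True)
Q=orient(-60,60); s=tcp_from_tip(np.array([-.058,.010,.068]),Q); pre=s-Q.apply([0,0,.075]); hi=pre+[-.0,.02,.11]
print(s,pre,hi,Q.as_euler('xyz',degrees=True),theta(s,Q),theta(pre,Q))
r,p,R=rows(p,R,[(hi,Q)],1,.8);show(r)
r,p,R=rows(p,R,[(pre,Q)],.6);show(r)
E
```

```text
[0.47114593 0.15639138 0.075     ] [0.43296816 0.20893857 0.1125    ] [0.43296816 0.22893857 0.2225    ] [180.  60. 126.] (np.float64(-2.9223387518255284), np.float64(0.07973834269848905), np.float64(0.03210974163511776)) None
10
-0 0.28 0.09 0.69 -0.53 0.74 1;0.02 0.29 0.07 0.69 -0.53 0.74 1;0.05 0.29 0.05 0.69 -0.53 0.74 1;0.07 0.29 0.02 0.69 -0.53 0.74 1;0.1 0.28 -0 0.69 -0.53 0.74 1;0.12 0.27 -0.03 0.69 -0.53 0.74 1;0.14 0.26 -0.05 0.69 -0.53 0.74 1;0.15 0.25 -0.08 0.69 -0.52 0.74 1;0.16 0.22 -0.1 0.69 -0.52 0.75 1;0.18 0.21 -0.13 0.68 -0.53 0.74 1
7
0.41 -0.06 0.33 0 0 0 1;0.42 -0.06 0.33 0 0 0 1;0.41 -0.06 0.33 0 0 0 1;0.42 -0.05 0.33 0 0 0 1;0.41 -0.06 0.33 0 0 0 1;0.42 -0.05 0.32 0 0 0 1;0.41 -0.06 0.33 0 0 0 1
```

>>> arm_command:
  series: "0 0.28 0.09 0.69 -0.53 0.74 1;0.02 0.29 0.07 0.69 -0.53 0.74 1;0.05 0.29 0.05 0.69 -0.53 0.74 1;0.07 0.29 0.02 0.69 -0.53 0.74 1;0.1 0.28 0 0.69 -0.53 0.74 1;0.12 0.27 -0.03 0.69 -0.53 0.74 1;0.14 0.26 -0.05 0.69 -0.53 0.74 1;0.15 0.25 -0.08 0.69 -0.52 0.74 1;0.16 0.22 -0.1 0.69 -0.52 0.75 1;0.18 0.21 -0.13 0.68 -0.53 0.74 1;0 0 0 0 0 0 1;0 0 0 0 0 0 1"

```text
time: 4.6
eef_pos: [0.4325, 0.2318, 0.2229]
eef_rot: [-180.0, 60.0, 126.4]
wrist_force: [-0.8, -0.1, 0.7]
grip_width: -0.0
```

```bash
python3 - <<'E'
from h import *
o=ctrl.observe(); print({k:np.round(o[k],3) for k in('time','joint_positions','joint_vel','eef_pos','eef_rot','wrist_force','grip_width')})
E
```

```text
{'time': np.float64(4.6), 'joint_positions': array([-33.669,  21.943, -38.412, 109.766,  56.369, 100.816, -53.437]), 'joint_vel': array([ 1.688, -1.751, -1.071,  0.558, -0.085,  0.039, -0.136]), 'eef_pos': array([0.433, 0.232, 0.223]), 'eef_rot': array([-179.995,   59.981,  126.432]), 'wrist_force': array([-0.823, -0.051,  0.712]), 'grip_width': np.float64(-0.0)}
```

```bash
python3 - <<'E'
from h import *; from plan import *
o=ctrl.observe();p=o['eef_pos'];R=Ro.from_euler('xyz',o['eef_rot'],degrees=True)
Q=orient(-60,60); s=tcp_from_tip(np.array([-.058,.010,.068]),Q); pre=s-Q.apply([0,0,.075])
r,p,R=rows(p,R,[(pre,Q)],.6);show(r)
E
```

```text
7
0.41 -0.06 0.34 0.01 -0 0.01 1;0.41 -0.06 0.34 0.01 -0 0 1;0.41 -0.06 0.34 0.01 -0 0.01 1;0.41 -0.07 0.34 0.01 -0 0 1;0.41 -0.06 0.34 0.01 -0 0.01 1;0.41 -0.06 0.34 0.01 -0 0 1;0.42 -0.07 0.34 0 -0 0.01 1
```

>>> arm_command:
  series: "0.41 -0.06 0.34 0.01 0 0.01 1;0.41 -0.06 0.34 0.01 0 0 1;0.41 -0.06 0.34 0.01 0 0.01 1;0.41 -0.07 0.34 0.01 0 0 1;0.41 -0.06 0.34 0.01 0 0.01 1;0.41 -0.06 0.34 0.01 0 0 1;0.42 -0.07 0.34 0 0 0.01 1;0 0 0 0 0 0 1"

```text
time: 5.6
eef_pos: [0.4327, 0.208, 0.111]
eef_rot: [-179.9, 60.0, 126.0]
wrist_force: [-0.8, -0.3, 0.8]
grip_width: 0.0002
```

```bash
python3 - <<'E'
from h import *; from plan import *
o=ctrl.observe();p=o['eef_pos'];R=Ro.from_euler('xyz',o['eef_rot'],degrees=True);print(p,o['eef_rot'],o['wrist_force'],o['joint_positions'].round(1))
a=grab('scene','s1.png')['img'];b=grab('top','t1.png')['img']
cv2.imwrite('pics/m1.png',np.hstack([cv2.resize(a[110:260,230:480],(400,240),interpolation=2),cv2.resize(b[150:300,150:400],(400,240),interpolation=2)]))
Q=orient(-60,60); s=tcp_from_tip(np.array([-.058,.010,.068]),Q)
r,p,R=rows(p,R,[(s,Q)],.4);show(r)
E
```

```text
[0.43265598 0.20796815 0.11104396] [-179.85372738   59.96953839  125.96768494] [-0.75788662 -0.34969231  0.80037873] [-34.4  31.1 -36.1 114.9  59.9  94.8 -64.8]
7
-0 0 0.35 -0 -0 -0 1;-0.01 0.01 0.35 -0 -0 -0 1;-0 0 0.35 -0.01 -0 -0 1;-0.01 0.01 0.35 -0 -0 -0 1;-0 0 0.35 -0.01 -0 -0 1;-0.01 0.01 0.35 -0 -0 -0 1;-0 0 0.36 -0.01 -0.01 -0 1
```

View pics/m1.png

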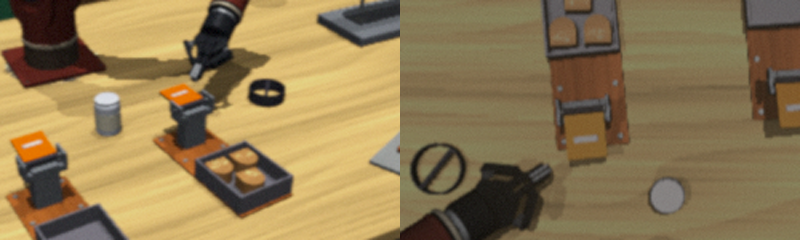

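Scene view: the closed fingers hang clear to the left of the filled tray's marker, with tips near (195,70) left and (545,175) right. The knuckles jut out sideways, so I add them to the model before going under.

```bash
cat >> plan.py <<'E'
kn=np.stack(np.meshgrid(np.linspace(-.02,.02,9),np.linspace(-.062,.062,31),np.linspace(-.08,-.02,15),indexing='ij'),-1).reshape(-1,3)
def thk(p,R):
    q=st(p,R,kn);x=-q[:,0];z=q[:,2]-.105;r=np.hypot(x,z);m=(abs(q[:,1])<.035)&(r<.083)&(r>.006)
    i=(abs(q[:,0])<.03)&(abs(q[:,1])<.05);c=q[i][:,2].min() if i.any() else 9
    if not m.any(): return None,c
    ph=np.degrees(np.arctan2(z[m],x[m])); ph=np.where(ph<-120,ph+360,ph)
    return (ph+np.degrees(np.arcsin(.003/r[m]))).max().round(1),round(c,3)
E
python3 - <<'E'
from plan import *
def arc(phi,A=-60,t0=60,t1=30,lat=.01,rho=.062):
    s=np.clip((phi-30)/120,0,1);t=t0+(t1-t0)*s;R=orient(A,t);f=np.radians(phi)
    return tcp_from_tip(np.array([-rho*np.cos(f),lat,.105+rho*np.sin(f)]),R),R
for phi in range(-35,176,10):
    p,R=arc(phi);print(phi,theta(p,R),thk(p,R))
E
```

```text
-35 (np.float64(-0.9927566500978018), np.float64(0.07989976301762947), np.float64(0.03021567383850761)) (np.float64(7.5), np.float64(0.099))
-25 (np.float64(4.970674238320985), np.float64(0.07770641868834559), np.float64(0.032109741635117775)) (np.float64(13.2), np.float64(0.113))
-15 (np.float64(11.53917207545102), np.float64(0.07802708641068212), np.float64(0.03212880943172793)) (np.float64(20.2), 9)
-5 (np.float64(19.51326808293661), np.float64(0.05977694542969301), np.float64(0.03222414841477879)) (np.float64(28.0), 9)
5 (np.float64(28.687896289554327), np.float64(0.0637181064918763), np.float64(0.03222414841477879)) (np.float64(35.6), 9)
15 (np.float64(37.39053213451184), np.float64(0.06749938455153419), np.float64(0.03222414841477879)) (np.float64(42.8), 9)
25 (np.float64(45.719666465832056), np.float64(0.07104024771759668), np.float64(0.03222414841477878)) (np.float64(49.7), np.float64(0.166))
35 (np.float64(55.16826974418271), np.float64(0.05694724832355598), np.float64(0.012558020975918611)) (None, np.float64(0.1710237078913167))
45 (np.float64(65.19434613948488), np.float64
[... 1231 characters left out ...]
loat64(146.83910368519028), np.float64(0.06445458672193431), np.float64(0.02542081187401684)) (np.float64(121.8), np.float64(0.166))
145 (np.float64(155.78697584055095), np.float64(0.06619126990334474), np.float64(0.02564412937799612)) (np.float64(129.4), np.float64(0.159))
155 (np.float64(164.72514972405355), np.float64(0.06766318824648766), np.float64(0.02575000000000002)) (np.float64(138.9), np.float64(0.151))
165 (np.float64(173.69286520496755), np.float64(0.06892633108648107), np.float64(0.02575000000000001)) (np.float64(147.5), np.float64(0.14))
175 (np.float64(184.03404204216594), np.float64(0.044010655957747315), np.float64(0.010749999999999989)) (np.float64(155.1), np.float64(0.13))
```

>>> arm_command:
  series: "0 0 0.35 0 0 0 1;-0.01 0.01 0.35 0 0 0 1;0 0 0.35 0 0 0 1;-0.01 0.01 0.35 0 0 0 1;0 0 0.35 0 0 0 1;-0.01 0.01 0.35 0 0 0 1;0 0 0.36 0 0 0 1;0 0 0 0 0 0 1"

```text
time: 6.7
eef_pos: [0.4716, 0.1561, 0.0758]
eef_rot: [180.0, 60.0, 125.8]
wrist_force: [-0.2, -0.3, -0.1]
grip_width: 0.0001
```

```bash
python3 - <<'E'
from h import *
a=grab('scene','s2.png')['img'];b=grab('top','t2.png')['img']
cv2.imwrite('pics/m2.png',np.hstack([cv2.resize(a[130:230,260:427],(400,240),interpolation=2),cv2.resize(b[190:290,180:347],(400,240),interpolation=2)]))
from plan import *
for lat,A,t0,rho in((.02,-60,60,.062),(.02,-75,60,.062),(.02,-60,65,.066),(.022,-75,65,.062),(.022,-60,65,.07)):
  print(lat,A,t0,rho)
  for phi in range(-35,36,10):
    R=orient(A,t0);f=np.radians(phi)
    p=tcp_from_tip(np.array([-rho*np.cos(f),lat,.105+rho*np.sin(f)]),R)
    print(phi,np.round(theta(p,R),3),thk(p,R))
E
```

```text
0.02 -60 60 0.062
-35 [-4.787  0.076  0.033] (np.float64(4.2), 9)
-25 [1.34  0.077 0.033] (np.float64(9.6), 9)
-15 [8.047 0.076 0.033] (np.float64(16.3), 9)
-5 [15.417  0.08   0.033] (np.float64(23.2), 9)
5 [25.772  0.056  0.033] (None, 9)
15 [3.579e+01 6.000e-02 3.300e-02] (None, 9)
25 [4.5279e+01 6.3000e-02 3.3000e-02] (None, 9)
35 [5.5153e+01 5.7000e-02 2.3000e-02] (None, 9)
0.02 -75 60 0.062
-35 [-8.178  0.071  0.033] (np.float64(1.4), np.float64(0.099))
-25 [-0.522  0.075  0.033] (np.float64(8.2), np.float64(0.109))
-15 [6.871 0.079 0.033] (np.float64(14.8), np.float64(0.123))
-5 [17.196  0.051  0.032] (None, np.float64(0.13391685202533393))
5 [28.068  0.055  0.032] (None, np.float64(0.14472416412604355))
15 [3.8193e+01 5.8000e-02 3.2000e-02] (None, np.float64(0.155367288872045))
25 [4.77e+01 6.20e-02 3.20e-02] (None, np.float64(0.1611927132846899))
35 [5.6707e+01 6.6000e-02 3.2000e-02] (None, np.float64(0.17055212011053136))
0.02 -60 65 0.066
-35 [-8.94   0.08   0.032] (np.float64(-0.4), 9)
-25 [-2.459  0.08   0.032] (np.float64(5.3), 9)
-15 [4.934 0.08  0.033] (None, 9)
-5 [12
[... 197 characters left out ...]
] (None, 9)
0.022 -75 65 0.062
-35 [-11.185   0.071   0.032] (None, 9)
-25 [-3.337  0.075  0.032] (None, 9)
-15 [4.293 0.071 0.033] (None, 9)
-5 [14.753  0.05   0.032] (None, 9)
5 [26.052  0.053  0.032] (None, 9)
15 [3.6603e+01 5.7000e-02 3.2000e-02] (None, 9)
25 [4.6515e+01 6.0000e-02 3.2000e-02] (None, 9)
35 [5.5894e+01 6.3000e-02 3.2000e-02] (None, 9)
0.022 -60 65 0.07
-35 [-11.904   0.079   0.033] (None, 9)
-25 [-4.87   0.079  0.033] (None, 9)
-15 [2.746 0.078 0.033] (None, 9)
-5 [11.022  0.077  0.033] (None, 9)
5 [21.476  0.062  0.032] (None, 9)
15 [3.2114e+01 6.5000e-02 3.2000e-02] (None, 9)
25 [4.2241e+01 6.8000e-02 3.2000e-02] (None, 9)
35 [5.2649e+01 6.5000e-02 2.5000e-02] (None, 9)
```

View pics/m2.png

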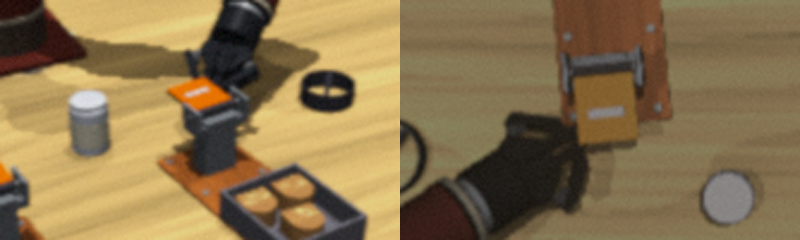

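Pictures: the fingers are under the marker's left-front corner, but a knuckle is close beside the corner (right view, about (575,160)). I back off a little and tilt further, then sweep.

```bash
cat >> plan.py <<'E'
def arc(phi,A=-60,t0=65,t1=30,lat=.022):
    s=np.clip((phi-30)/120,0,1);t=t0+(t1-t0)*s;R=orient(A,t);f=np.radians(phi)
    rho=.07-.008*np.clip((phi-20)/40,0,1)
    return tcp_from_tip(np.array([-rho*np.cos(f),lat,.105+rho*np.sin(f)]),R),R
E
python3 - <<'E'
from h import *; from plan import *
o=ctrl.observe();p=o['eef_pos'];R=Ro.from_euler('xyz',o['eef_rot'],degrees=True);print(o['wrist_force'])
for phi in range(-35,176,15):
    a=arc(phi);print(phi,np.round(theta(*a),3),thk(*a),clear(*a)[:2])
r,p,R=rows(p,R,[arc(-35)],.4);show(r)
r,p,R=rows(p,R,[arc(x) for x in range(-28,78,7)],.5);show(r)
E
```

```text
[-0.30311638  0.29691433 -0.38999129]
-35 [-11.904   0.079   0.033] (None, 9) (9.0, 0.055)
-20 [-1.5    0.08   0.031] (None, 9) (9.0, 0.071)
-5 [11.022  0.077  0.033] (None, 9) (9.0, 0.089)
10 [26.863  0.063  0.032] (None, 9) (9.0, 0.107)
25 [4.2496e+01 6.7000e-02 3.2000e-02] (None, 9) (9.0, 0.124)
40 [5.8873e+01 6.3000e-02 2.5000e-02] (None, 9) (9.0, 0.138)
55 [7.4325e+01 6.4000e-02 2.4000e-02] (None, np.float64(0.191677169427006)) (0.147, 0.147)
70 [8.8353e+01 6.7000e-02 2.4000e-02] (None, np.float64(0.18356433460662097)) (0.154, 0.154)
85 [1.01504e+02 7.10000e-02 2.30000e-02] (None, np.float64(0.18154641012636044)) (0.158, 0.158)
100 [1.14237e+02 7.40000e-02 2.30000e-02] (None, np.float64(0.17623499159340553)) (0.158, 0.158)
115 [1.27616e+02 6.60000e-02 3.10000e-02] (np.float64(95.2), np.float64(0.174)) (0.154, 0.154)
130 [1.40913e+02 6.90000e-02 3.10000e-02] (np.float64(112.0), np.float64(0.168)) (0.146, 0.146)
145 [1.53816e+02 7.10000e-02 3.20000e-02] (np.float64(125.4), np.float64(0.159)) (0.145, 0.135)
160 [1.6745e+02 5.9000e-02 3.2000e-02] (np.float64(139.8), np.float64(0.146)) (0.157, 0.121)
175 [1.84034e+02 4.40000e-02 2.30000e-02] (np.float64(151.1), np.float64(0.13)) (0.154, 0.105)
2
0.16 0.1 -0.1 -0.01 -0.42 -0.01 1;0.16 0.1 -0.11 -0.01 -0.42 -0.01 1
16
-0.19 -0.13 -0.17 0 -0 -0 1;-0.21 -0.1 -0.16 0 -0 -0 1;-0.23 -0.08 -0.16 0 -0 -0 1;-0.24 -0.04 -0.14 0 -0 -0 1;-0.26 -0.02 -0.13 0 -0 -0 1;-0.26 0.02 -0.11 0 -0 -0 1;-0.26 0.04 -0.1 0 -0 -0 1;-0.26 0.08 -0.07 0 -0 -0 1;-0.25 0.14 -0.03 0 -0 -0 1;-0.24 0.16 -0 0 0.24 -0 1;-0.23 0.18 0.01 0 0.34 -0 1;-0.2 0.19 0.02 0 0.34 -0 1;-0.18 0.2 0.04 0 0.34 -0 1;-0.17 0.2 0.04 0 0.34 -0 1;-0.17 0.2 0.04 0 0.34 -0 1;-0.14 0.21 0.06 0 0.34 -0 1
```

>>> arm_command:
  series: "0.16 0.1 -0.1 -0.01 -0.42 -0.01 1;0.16 0.1 -0.11 -0.01 -0.42 -0.01 1;-0.19 -0.13 -0.17 0 0 0 1;-0.21 -0.1 -0.16 0 0 0 1;-0.23 -0.08 -0.16 0 0 0 1;-0.24 -0.04 -0.14 0 0 0 1;-0.26 -0.02 -0.13 0 0 0 1;-0.26 0.02 -0.11 0 0 0 1;-0.26 0.04 -0.1 0 0 0 1;-0.26 0.08 -0.07 0 0 0 1;0 0 0 0 0 0 1"

```text
time: 8.18
eef_pos: [0.4627, 0.168, 0.1365]
eef_rot: [179.8, 65.0, 125.8]
wrist_force: [0.4, -0.2, -0.4]
grip_width: -0.0
```

```bash
python3 - <<'E'
from h import *
from plan import *
o=ctrl.observe();p=o['eef_pos'];R=Ro.from_euler('xyz',o['eef_rot'],degrees=True);print(p,o['eef_rot'],o['wrist_force'],o['joint_positions'].round(1),arc(28)[0],theta(p,R))
a=grab('scene','s3.png')['img'];b=grab('top','t3.png')['img']
cv2.imwrite('pics/m3.png',np.hstack([cv2.resize(a[130:230,260:427],(400,240),interpolation=2),cv2.resize(b[190:290,180:347],(400,240),interpolation=2)]))
r,p,R=rows(p,R,[arc(x) for x in range(35,85,7)],.5);show(r)
E
```

```text
[0.46269178 0.16795905 0.13651802] [179.81967021  64.99484677 125.80721102] [ 0.4275718  -0.18175076 -0.42164236] [-32.7  29.3 -33.5 117.   64.   95.8 -63. ] [0.4671796  0.16853169 0.14302851] (np.float64(38.8375980243065), np.float64(0.06638252051260703), np.float64(0.03215672365798387))
9
-0.23 0.15 -0.02 0 0.12 -0.01 1;-0.24 0.14 -0.01 0 0.12 -0 1;-0.22 0.18 0.01 0 0.34 -0 1;-0.21 0.19 0.02 0 0.34 -0 1;-0.18 0.2 0.04 0 0.34 -0 1;-0.16 0.2 0.04 0 0.34 -0 1;-0.17 0.2 0.04 0 0.34 -0 1;-0.15 0.21 0.06 0 0.34 -0 1;-0.12 0.22 0.07 0 0.34 -0 1
```

View pics/m3.png

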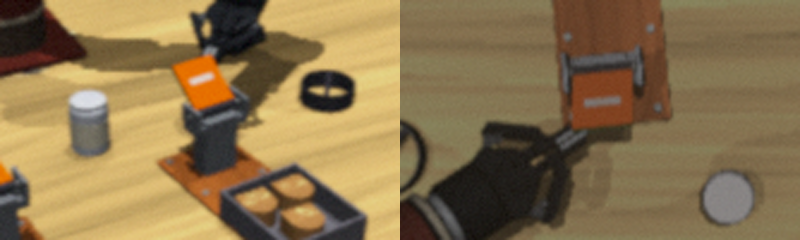

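The marker is raised to roughly 40°, with the fingertips behind its left half (left view, about (210,52)), as modelled. I carry on past upright.

>>> arm_command:
  series: "-0.23 0.15 -0.02 0 0.12 -0.01 1;-0.24 0.14 -0.01 0 0.12 0 1;-0.22 0.18 0.01 0 0.34 0 1;-0.21 0.19 0.02 0 0.34 0 1;-0.18 0.2 0.04 0 0.34 0 1;-0.16 0.2 0.04 0 0.34 0 1;-0.17 0.2 0.04 0 0.34 0 1;-0.15 0.21 0.06 0 0.34 0 1;-0.12 0.22 0.07 0 0.34 0 1;0 0 0 0 0 0 1"

```text
time: 9.52
eef_pos: [0.5227, 0.1719, 0.1762]
eef_rot: [179.9, 49.3, 125.8]
wrist_force: [0.1, 0.3, 1.1]
grip_width: -0.0001
```

```bash
python3 - <<'E'
from h import *
from plan import *
o=ctrl.observe();p=o['eef_pos'];R=Ro.from_euler('xyz',o['eef_rot'],degrees=True);print(p,o['eef_rot'],o['wrist_force'],o['joint_positions'].round(1),theta(p,R))
a=grab('scene','s4.png')['img'];b=grab('top','t4.png')['img']
cv2.imwrite('pics/m4.png',np.hstack([cv2.resize(a[110:230,240:440],(400,240),interpolation=2),cv2.resize(b[180:290,180:363],(400,240),interpolation=2)]))
r,p,R=rows(p,R,[arc(x) for x in range(90,160,7)],.5);show(r);print(theta(p,R))
E
```

```text
[0.52272351 0.17194754 0.17617324] [179.87111182  49.28069274 125.83145243] [0.12041718 0.28366121 1.11103502] [-20.9  20.  -34.9 110.4  57.   83.6 -43.5] (np.float64(101.08358984495645), np.float64(0.07121298196844189), np.float64(0.022649402586196882))
10
-0.07 0.18 0.06 0 0.3 -0.02 1;-0.09 0.22 0.11 0 0.34 0 1;-0.07 0.21 0.12 0 0.34 0 1;-0.05 0.21 0.13 0 0.34 0 1;-0.03 0.2 0.16 0 0.34 0 1;-0.02 0.19 0.17 0 0.34 0 1;0 0.17 0.18 0 0.34 0 1;0.02 0.15 0.2 0 0.34 0 1;0.02 0.13 0.21 -0 0.34 0 1;0.05 0.11 0.22 -0 0.19 0 1
(np.float64(160.5136833895077), np.float64(0.07216849021210657), np.float64(0.031472403338884354))
```

View pics/m4.png

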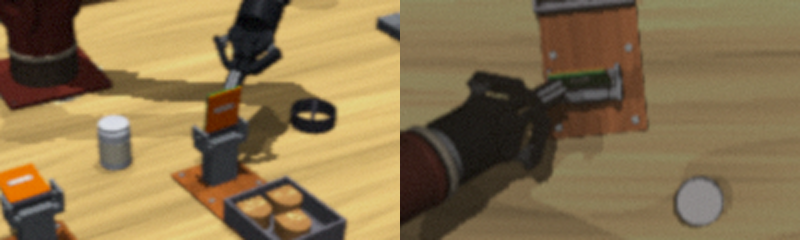

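The marker stands about 100°, just past upright, with the fingertips behind it at (232,80) left. I carry on over.

>>> arm_command:
  series: "-0.07 0.18 0.06 0 0.3 -0.02 1;-0.09 0.22 0.11 0 0.34 0 1;-0.07 0.21 0.12 0 0.34 0 1;-0.05 0.21 0.13 0 0.34 0 1;-0.03 0.2 0.16 0 0.34 0 1;-0.02 0.19 0.17 0 0.34 0 1;0 0.17 0.18 0 0.34 0 1;0.02 0.15 0.2 0 0.34 0 1;0.02 0.13 0.21 0 0.34 0 1;0.05 0.11 0.22 0 0.19 0 1;0 0 0 0 0 0 1"

```text
time: 11.0
eef_pos: [0.5847, 0.1761, 0.1434]
eef_rot: [-179.8, 30.0, 126.2]
wrist_force: [-0.5, 0.1, -0.5]
grip_width: -0.0
```

```bash
python3 - <<'E'
from h import *
from plan import *
o=ctrl.observe();p=o['eef_pos'];R=Ro.from_euler('xyz',o['eef_rot'],degrees=True);print(p,o['eef_rot'],o['wrist_force'],o['joint_positions'].round(1),theta(p,R))
a=grab('scene','s5.png')['img'];b=grab('top','t5.png')['img']
cv2.imwrite('pics/m5.png',np.hstack([cv2.resize(a[110:230,240:440],(400,240),interpolation=2),cv2.resize(b[160:270,180:363],(400,240),interpolation=2)]))
for x in (162,166,168,170,171,172): print(x,theta(*arc(x)))
r,p,R=rows(p,R,[arc(x) for x in (158,162,166,169,171)],.5);show(r);print(theta(p,R))
E
```

```text
[0.58467007 0.17608856 0.14344233] [-179.8166852    29.97358651  126.15499015] [-0.45147537  0.06705662 -0.53423845] [ -8.9  21.7 -34.6 102.4  45.1  70.5 -25.8] (np.float64(161.80822819147704), np.float64(0.07068953915119734), np.float64(0.03172661280458283))
162 (np.float64(169.53797821907753), np.float64(0.059051397945914255), np.float64(0.032124999999999994))
166 (np.float64(173.69356319783176), np.float64(0.05940716185658908), np.float64(0.032125))
168 (np.float64(175.76136360249458), np.float64(0.05958968246500369), np.float64(0.032124999999999994))
170 (np.float64(177.8224595919037), np.float64(0.059774964210758584), np.float64(0.032124999999999994))
171 (np.float64(178.85048716426152), np.float64(0.05986856234076052), np.float64(0.032125000000000015))
172 (np.float64(179.87683242926394), np.float64(0.059962756817531354), np.float64(0.032125000000000015))
5
0 0.09 0.12 -0.02 -0 0.02 1;0.05 0.04 0.13 0 -0 0 1;0.05 0.03 0.13 0 -0 0 1;0.04 0.02 0.09 0 -0 0 1;0.03 0.01 0.07 0 -0 0 1
(np.float64(178.81834686958183), np.float64(0.05979725731821173), np.float64(0.03196185668614984))
```

View pics/m5.png

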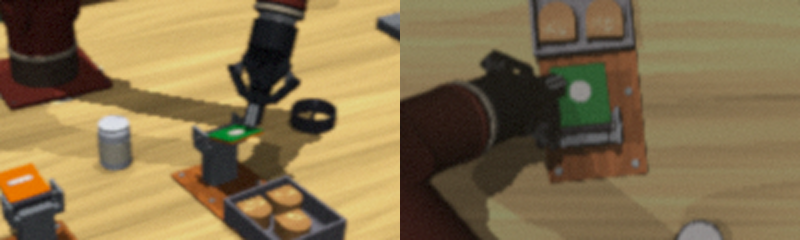

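The marker is over with its green side up, at about 160–165°. The fingertips are on its left edge ((250,118) left). Next are small final steps down, watching force.

>>> arm_command:
  series: "0 0.09 0.12 -0.02 0 0.02 1;0.05 0.04 0.13 0 0 0 1;0.05 0.03 0.13 0 0 0 1;0.04 0.02 0.09 0 0 0 1;0 0 0 0 0 0 1"

```text
time: 11.72
eef_pos: [0.5907, 0.1769, 0.1293]
eef_rot: [-180.0, 30.0, 126.1]
wrist_force: [-0.4, 0.1, 0.6]
grip_width: -0.0003
```

```bash
cat > meas.py <<'E'
from h import *
def meas(tag):
    for n in('top','scene'):
        c=grab(n,n+tag+'.png');W=world(c);i=c['img'].astype(int)
        g=(i[...,1]-i[...,2]>35)&(W[...,2]>.06)&(W[...,2]<.19)&(abs(W[...,0]-.57)<.12)&(abs(W[...,1]-.145)<.08)
        A=W[g];d=A[:,:2]-[.537,.1427];u=d@[np.cos(.1047),np.sin(.1047)];v=d@[-np.sin(.1047),np.cos(.1047)]
        k=np.linalg.lstsq(np.c_[u,v,np.ones(len(u))],A[:,2],rcond=None)[0]
        print(n,len(A),'u',u.min().round(3),u.max().round(3),'slope deg',np.degrees(np.arctan(k[0])).round(1),'z at u=.043',(k[0]*.043+k[2]).round(4))
E
python3 - <<'E'
from meas import *
from plan import *
o=ctrl.observe();p=o['eef_pos'];R=Ro.from_euler('xyz',o['eef_rot'],degrees=True);print(p,o['eef_rot'],o['wrist_force'],theta(p,R))
meas('6')
E
```

```text
[0.59071334 0.17690268 0.12930605] [-179.99993013   29.994779    126.06316577] [-0.39283889  0.09671933  0.56131255] (np.float64(176.43308839146735), np.float64(0.059350736324104154), np.float64(0.03246712948900927))
top 437 u 0.006 0.078 slope deg 4.7 z at u=.043 0.1117
scene 184 u -0.0 0.083 slope deg 4.5 z at u=.043 0.1115
```

>>> arm_command:
  series: "0.03 0.01 0.06 0 0 0 1;0.03 0 0.05 0 0 0 1;0 0 0 0 0 0 1"

```text
time: 12.2
eef_pos: [0.5911, 0.177, 0.1258]
eef_rot: [180.0, 30.0, 126.0]
wrist_force: [-0.3, -0.2, 0.5]
grip_width: 0.0
```

```bash
python3 - <<'E'
from meas import *
from plan import *
o=ctrl.observe();p=o['eef_pos'];R=Ro.from_euler('xyz',o['eef_rot'],degrees=True);print(p,o['eef_rot'],o['wrist_force'],theta(p,R))
meas('7')
E
```

```text
[0.59112128 0.17704185 0.12582677] [179.96949429  30.00149413 126.04410106] [-0.25655469 -0.19561068  0.54018199] (np.float64(179.80317192210327), np.float64(0.059488353519118436), np.float64(0.03256505684416652))
top 431 u 0.006 0.078 slope deg 1.4 z at u=.043 0.1091
scene 193 u 0.002 0.082 slope deg 1.2 z at u=.043 0.1093
```

The marker is about 1.3° from level and the force is low. I retract along the fingers, up and away.

>>> arm_command:
  series: "0 0 -0.2 0 0 0 1;0 0 -0.5 0 0 0 1;0 0 -0.8 0 0 0 1;0 0 -0.8 0 0 0 1;0 0 -0.8 0 0 0 1;0 0 -0.8 0 0 0 1;0 0 -0.5 0 0 0 1;0 0 0 0 0 0 1;0 0 0 0 0 0 1;0 0 0 0 0 0 1"

```text
time: 13.55
eef_pos: [0.5522, 0.2296, 0.2394]
eef_rot: [-179.9, 30.0, 126.0]
wrist_force: [0.4, -0.5, 0.1]
grip_width: 0.0001
```

```bash
python3 - <<'E'
from meas import *
o=ctrl.observe();print(o['time'],o['eef_pos'],o['wrist_force'])
meas('8')
a=cv2.imread('pics/scene8.png');b=cv2.imread('pics/top8.png')
cv2.imwrite('pics/m8.png',np.hstack([cv2.resize(a[100:310,130:480],(400,240),interpolation=2),cv2.resize(b[90:310,140:507],(400,240),interpolation=2)]))
# compare unchanged things
for n in('top','scene'):
    A=np.load(f'pics/{n}0.npz');B=np.load(f'pics/{n}8.npz');W0=world(dict(A));W1=world(dict(B))
    for nm,(x,y,r,z0) in dict(die=(.438,.406,.07,.012),tin=(.396,.001,.05,.06),flagE=(.548,-.213,.045,.095),heels=(.716,.162,.07,.015)).items():
        f=lambda W:(np.hypot(W[...,0]-x,W[...,1]-y)<r)&(W[...,2]>z0)&(W[...,2]<.2)
        m0,m1=f(W0),f(W1);print(n,nm,m0.sum(),m1.sum(),W0[m0].mean(0).round(4),W1[m1].mean(0).round(4))
E
```

```text
13.55 [0.55217896 0.22963858 0.2393721 ] [ 0.39051681 -0.45070811  0.05810021]
top 541 u 0.007 0.078 slope deg 1.4 z at u=.043 0.1091
scene 213 u 0.0 0.081 slope deg 1.9 z at u=.043 0.1091
top die 329 235 [0.4373 0.4072 0.0271] [0.4268 0.4032 0.0276]
top tin 384 382 [0.397  0.0025 0.0836] [0.3969 0.0026 0.0836]
top flagE 728 732 [ 0.5503 -0.2124  0.1134] [ 0.5503 -0.2126  0.1135]
top heels 1106 1113 [0.7054 0.1619 0.0399] [0.7062 0.1625 0.0395]
scene die 240 237 [0.4419 0.4067 0.0237] [0.4418 0.4071 0.0239]
scene tin 192 195 [4.066e-01 1.000e-04 7.800e-02] [ 4.075e-01 -1.000e-04  7.820e-02]
scene flagE 371 373 [ 0.5504 -0.2139  0.1125] [ 0.5506 -0.2138  0.1127]
scene heels 856 854 [0.7118 0.1601 0.0375] [0.7118 0.1594 0.0375]
```

View pics/m8.png

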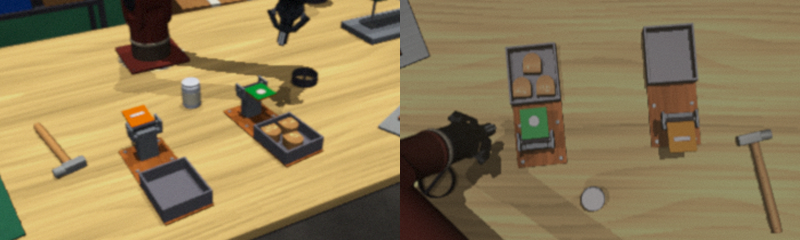

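The marker lies green side up at (260,92) left and (533,122) right. The gripper is clear and nothing else has moved. In the top view the arm partly hides the die, which explains its shifted mean there; the scene view shows it unmoved. Handing in.

```bash
python3 -c "
from plant import ctrl
print(ctrl.job_done())"
```

```text
the job is handed in; nothing more can be done
None
```

The filled tray's marker now lies flat with its green face up, and I handed the job in at about 13.6 s. I pushed it over from the left with the closed fingertips, at roughly 1 rad/s. Wrist-force readings between the moves stayed near 1 N.

**Marker:** the last depth measurement put it 1.4° (top camera) to 1.9° (scene camera) from level, within the 9° limit.

**Rest of the scene:** the tin, heel blocks and empty tray's marker measured within about 1 mm of where they started. The hammer looked unmoved in the pictures, but I did not measure it. The gripper stood clear of everything at hand-in.

**Checks that disagreed:** the top view showed the die's average position shifted by about 11 mm, because the arm partly hid it. The scene view showed it unmoved, within about 0.5 mm.

**First approach dropped:** I first tried to tilt the gripper straight on from the robot side, but a joint reached its limit, so I came in from the left instead. Once under the marker I also backed off slightly, because a gripper knuckle was close to its corner.

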